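Index the board positioner, drop its kickstand and hold the board frame upright

ROBOT

A 6-joint arm with a two-finger parallel gripper is mounted at the origin on the work surface. World frame = base frame: x ahead of the robot, y to its left, z up, the work surface at z = 0. Lengths are in m, angles in rad, forces in N, time in s.
With the tool pointing down it reaches from about 0.35 to 0.85 m from the base axis. Payload 8.1 kg.
Tool frame: the origin (TCP) lies on the centre line of the jaws, within the pads' length; the fingertips stand robot.tips_ahead ahead of it and the grasp point (between the pads) lies 8 mm behind it (robot.tips_ahead is the distance from the TCP to the fingertips, in m); z points along the fingers, y is the direction in which the jaws open and shut (so a half turn about z gives the same grasp; the last joint's range is limited). The gripper opens to 93 mm and grips with 3 to 60 N. Pads are 15 mm wide; open, the fingers measure 128 mm over their backs; the gripper's body (75 mm by 188 mm) begins 65 mm behind the grasp point.
Start: joints at [1.019, 0.13, 1.488, -0, 1.523, -0.085], TCP at [0.27, 0.536, 0.23] pointing down, gripper open.
Joint ranges: [-2.96, 2.96], [-0.89, 2.26], [0.02, 2.5], [-1.34, 4.48], [0, 2.73], [-2.66, 2.66]. Speed limits (rad/s): [2.39, 2.39, 2.79, 3.14, 3.14, 3.14].

INTERFACE

Orientations are given as a rotation vector (axis times angle).
In Python, from plant import monitor, eyes, job, robot gives the robot as it stands.
- The arm moves only by the tool servo_tool, never from a script. Its argument "plan" is a list that holds one entry, the list of rows, each a list of 7 numbers: the closure, from -1 (fully open) to 1 (shut), so that 0 is half open, then the shift along the world's x, y, z in mm, then the turn, a rotation vector about the world's x, y, z in rad. In form: [[[hand, dx, dy, dz, ax, ay, az], ...]]. A call has 1 to 12 rows; each row shifts and turns the commanded pose from where the row before left it; what a row does not reach is not made up. A row lasts 1/10 s, in which the tool goes at most 50 mm and 8.59 degrees, less where a joint would pass 70% of its speed; a pose out of reach is approached as far as the arm can. A call with a gripper value outside its range is refused whole. The fingers move at their own pace and stop on an object; "force" is the grip in N (left out, the last holds). Time passes only in rows, so rows that do not move let the fingers close. It gives the time, the measured TCP pose, the force and the opening at its end, in the units of the state.
- monitor.read_state(): the state, without advancing time (a new reading comes with each control period).
- eyes.read_camera(name): name is "scene" or "top"; returns the picture (420x560x3 uint8, red, green, blue); there is no depth.
- eyes.camera_info(name): a dict with "mtx" (3x3 intrinsics, pixels), "R" (3x3) and "t" (3): a world point X has camera coordinates R X + t. Camera axes: x right, y down, z forward; pixel columns grow to the right and rows downward; lengths in m; the calibration is good to about 2 mm. A picture is of the moment at which its call begins. camera_info takes no time and is no camera call.
- job.close_job(): hands the job in, once; it reports no verdict.
The state is a dict: "t": time; "q": joint angles; "dq": joint speeds; "joint_torque": joint torques, N m; "tool_pos": TCP position; "orientation": TCP orientation; "force": force on the tool from outside, world axes, zero at the start; "wrist_torque": the same for the moment, N m; "opening": finger opening in m.
Only numpy, scipy, OpenCV 4.12 (cv2) and the standard library are available. Lean on these libraries where they do the work, as an engineer would, in place of code of your own. Each camera call takes 0.05 s, during which the arm holds its last target. There are 200 camera calls.

TASK

Take the rotary board positioner by its turning knob and turn it one stop anticlockwise as seen from above (a quarter turn, until it clicks in), so that the back of the board frame, where the kickstand is, faces you. Then push the folded kickstand down past its centre until it snaps fully down, and only then bring the frame upright by its top bar. The frame tips over one way or the other if it is let go, so finish while gripping the bar and holding the frame upright; leave the things around it alone and never let the frame fall over backwards.

Things in the scene. Friction and masses are not known exactly. Their poses are not given: they have to be found in the camera images.
- axis (a point): centre of the turntable's upper face, on its vertical turning axis: an aluminium disc 260 mm across and 12 mm thick, upper face 42 mm above the bench, on a grey cast housing fixed to the bench. The axes are those of the fixed housing (x points away from the robot within 0.4 rad), they do not turn with the disc
- turntable (a joint): turn of the disc, rad, growing anticlockwise seen from above. Stops (a spring plunger beside the rim drops into notches) lie every 1.571; it starts in the stop at 0, the next anticlockwise is 1.571. About 5 N at the knob leaves or enters a stop; between stops it turns freely and stays where it is left; let go within about 0.06 of a stop, it pulls itself in
- knob_grip (a point): grip point of the black turning knob, a round upright post 16 to 20 mm across and 50 mm tall on the disc, 112 mm from the turning axis on the front side of the frame (the side away from the kickstand). The point is on the knob's axis, 38 mm above the disc
- board_frame (a joint): lean of the board frame about its level hinge, rad: 0 upright; -0.262 leaning forward (towards the turning knob) on its stop, where it starts; positive leans backward. Kickstand down, it rests at about +0.21 on the foot; kickstand folded, it falls back to 1.4. The hinge is loose: the frame (0.7 to 1 kg) tips either way from upright. The hinge line is parallel to the top bar, 39 mm above the disc
- top_bar: plain round steel bar along the top of the frame, 14 mm thick, 190 mm long, ends capped. Origin at its middle, 155 mm from the frame's hinge line; x is the frame's backward normal (kickstand side), y along the bar, z up the frame. The frame: two 12 mm aluminium uprights 160 mm apart with a green circuit board 146 x 104 mm clamped between them
- kickstand (a joint): swing of the kickstand, rad: 0 folded (lying slantwise across the back of the frame, foot up), 2.094 fully down. Its spring passes centre at 1.05: before that it throws the leg back up, beyond it down (the leg's own weight tips it over a little earlier, from about 0.8). About 1.5 N at the foot moves it
- kickstand_foot (a point): middle of the ball-ended black rubber foot (16 mm thick) of the kickstand, a straight steel leg 10 mm thick; 95 mm from the pivot. Folded, it is higher than the pivot and towards the middle of the frame; pressed from above it goes down about 70 mm and about 40 mm level away from the frame before the spring takes over. Axes: x along the hinge axis, a positive turn about it opens the leg
- kickstand_pivot (a point): point on the kickstand's hinge axis where the leg starts, on a bracket on the back of one upright, 65 mm up the frame from its hinge, 20 mm behind the frame's middle plane. Its x axis is the hinge axis, which points backward from the frame and 15 degrees up; a positive turn about it opens the leg
- spare_board: bystander: spare green circuit board on a cream carrier, 110 x 62 mm, about 13 mm high, origin under its centre
- driver: bystander: screwdriver with black handle lying on the bench, 170 mm long, handle to its -x
- terminal_shell: bystander: blue card-terminal shell with keys, 165 x 78 x 28 mm, origin under its centre
- parts_bin: bystander: open red parts bin 160 x 120 x 75 mm, origin under its centre

How it is judged:
On the way, in this order (a step that is already met when the one before it is completed fails the run):
1. the turntable sits in the next stop anticlockwise, the kickstand still folded (value of joint turntable between 1.5 and 1.64 rad and value of joint kickstand below 0.5 rad), for 0.2 s.
2. the kickstand has snapped fully down while the frame still leans forward (value of joint turntable between 1.5 and 1.64 rad and value of joint kickstand above 2 rad and value of joint board_frame below -0.1 rad), for 0.2 s.
At the end, for the whole second after the job is handed in: The turntable is in the next stop (within 4 degrees of a quarter turn), the kickstand is fully down, and the fingers grip the top bar (more than 3 N) and keep the frame still and upright within 4 degrees, off both its front stop and its kickstand (value of joint turntable between 1.5 and 1.64 rad and value of joint kickstand above 2 rad and value of joint board_frame between -0.07 and 0.07 rad and velocity of joint board_frame between -0.1 and 0.1 rad/s and contact force between the fingers and top_bar above 3 N); the arm keeps its last pose, push and grip.
It fails at once if the frame falls over backwards (value of joint board_frame above 0.35 rad).
It fails at once if the spare board is disturbed (distance of spare_board from where it was at the start of the episode above 0.03 m).
It fails at once if the screwdriver is disturbed (distance of driver from where it was at the start of the episode above 0.03 m).
It fails at once if the terminal shell is disturbed (distance of terminal_shell from where it was at the start of the episode above 0.03 m).
It fails at once if the parts bin is disturbed (distance of parts_bin from where it was at the start of the episode above 0.03 m).
It also fails if it takes over 59 s, if anything falls off the work surface, if the arm or the gripper's body presses on something with over 40 N, if the wrist force passes 120 N, or if a joint passes its speed limit or range.

## Working session

There is one attempt and no reset: what is moved stays moved. The work goes in short steps, Python scripts to look and compute and a tool call to move; the robot and the scene stay as the last step left them, time stands still between calls to the robot, and variables do not carry over. Pictures are saved under pics/ and viewed, about 8 in all and at most 12, crops included, and the job is handed in when it is done.

Besides the shell and the picture viewer there is one more tool, called as a command line: name --argument value ..., lists and objects as JSON in quotes. servo_tool: Moves the arm, as the interface text tells. Its arguments: {"type":"object","properties":{"plan":{"type":"array"},"force":{"type":"number"}},"required":["plan"]}

```bash
ls; mkdir -p pics; python3 - <<'E'
from plant import monitor, eyes, job, robot
import cv2
print(monitor.read_state(), robot.tips_ahead)
for n in ("scene","top"):
    cv2.imwrite(f"pics/{n}0.png",cv2.resize(eyes.read_camera(n)[:,:,::-1],(800,600),interpolation=cv2.INTER_CUBIC))
    i=eyes.camera_info(n);print(i, -i["R"].T@i["t"])
E
```

```text
pics
{'t': 0.0, 'q': array([ 1.01865296e+00,  1.31160903e-01,  1.48926072e+00,  2.36229857e-05,
        1.52299842e+00, -8.54127270e-02]), 'dq': array([0.00017208, 0.00028768, 0.0002955 , 0.00052389, 0.00017345,
       0.00095836]), 'joint_torque': array([-9.54774841e-04, -5.59856379e+01, -4.91742218e+01,  7.65349274e-02,
        3.60550289e-02, -7.88396915e-05]), 'tool_pos': array([0.26967491, 0.5353734 , 0.22859778]), 'orientation': array([-7.26366350e-01, -3.05585504e+00,  2.71371310e-03]), 'force': array([0.13297493, 0.05972297, 0.25701695]), 'wrist_torque': array([ 0.00757964, -0.00269954,  0.04003555]), 'opening': 0.09330228530644034} 0.011
{'mtx': array([[484.60705001,   0.        , 288.36967302],
       [  0.        , 484.60705001, 212.70351979],
       [  0.        ,   0.        ,   1.        ]]), 'R': array([[-0.40599394,  0.91385202, -0.00658863],
       [ 0.5753285 ,  0.24998442, -0.77878425],
       [-0.7100465 , -0.31997231, -0.62725727]]), 't': array([ 0.21647681, -0.19036109,  1.97080926])} [1.59677466 0.48036394 1.08938051]
{'mtx': array([[427.2440027 ,   0.        , 281.38744899],
       [  0.        , 427.2440027 , 213.77412622],
       [  0.        ,   0.        ,   1.        ]]), 'R': array([[ 0.01368227, -0.99984806,  0.01080055],
       [-0.99643091, -0.01453373, -0.08315179],
       [ 0.08329613, -0.0096243 , -0.99647836]]), 't': array([-0.00866792,  0.52418629,  1.24938865])} [0.41836478 0.01097627 1.28866941]
```

View pics/scene0.png

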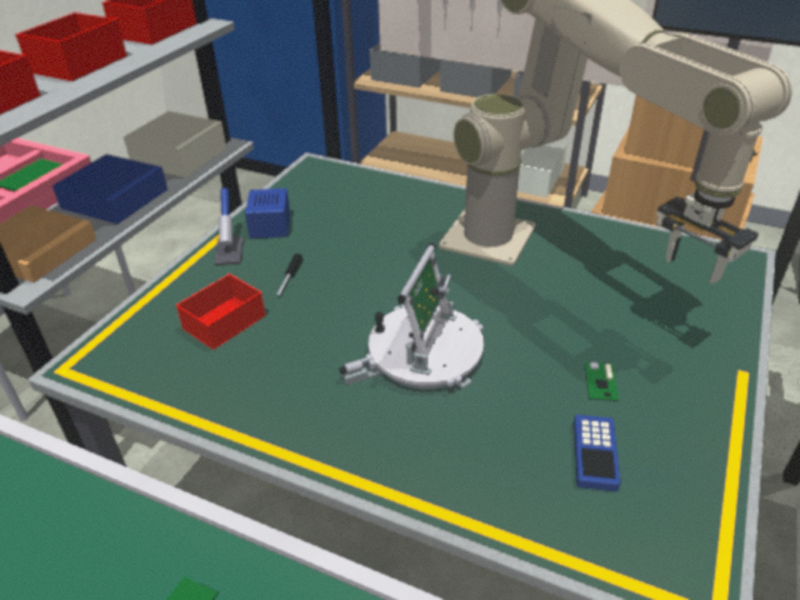

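View pics/top0.png

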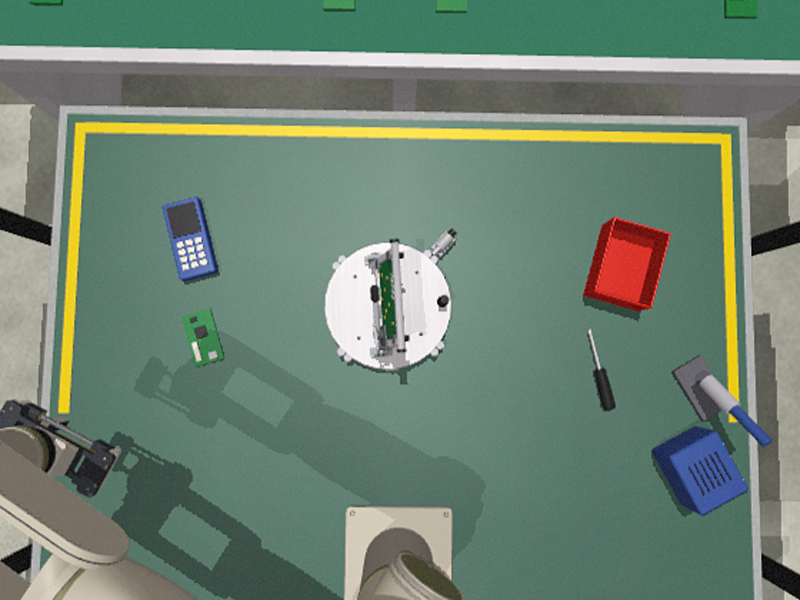

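The table spans y to the left in the top view: disc near (388,306), knob at (443,301) on the −y side, kickstand on the +y side. I'll take enlarged crops next.

```bash
cat > h.py <<'E'
from plant import monitor, eyes, job, robot
import cv2, numpy as np
from scipy.spatial.transform import Rotation as Ro
def crop(n,x,y,w,h,f,out):
    im=eyes.read_camera(n)[:,:,::-1]
    cv2.imwrite(out,cv2.resize(im[y:y+h,x:x+w],(w*f,h*f),interpolation=cv2.INTER_CUBIC))
def proj(n,X):
    i=eyes.camera_info(n); c=np.atleast_2d(X)@i["R"].T+i["t"]; p=c@i["mtx"].T; return p[:,:2]/p[:,2:]
def at_z(n,u,v,z):
    i=eyes.camera_info(n); d=i["R"].T@np.linalg.solve(i["mtx"],[u,v,1]); o=-i["R"].T@i["t"]
    return o+d*(z-o[2])/d[2]
E
python3 - <<'E'
from h import *
import h
im=[eyes.read_camera("top")[160:270,215:335,::-1],eyes.read_camera("scene")[165:275,235:345,::-1]]
cv2.imwrite("pics/c1.png",np.hstack([cv2.resize(im[0],(436,400),interpolation=cv2.INTER_CUBIC),cv2.resize(im[1],(364,364),interpolation=cv2.INTER_CUBIC)]) if 0 else cv2.resize(im[0],(600,550),interpolation=cv2.INTER_CUBIC))
cv2.imwrite("pics/c2.png",cv2.resize(im[1],(550,550),interpolation=cv2.INTER_CUBIC))
E
```

```text
(no output)
```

View pics/c1.png

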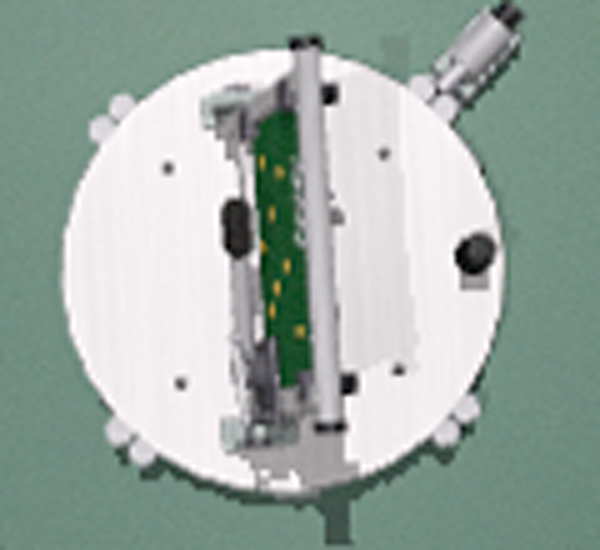

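View pics/c2.png

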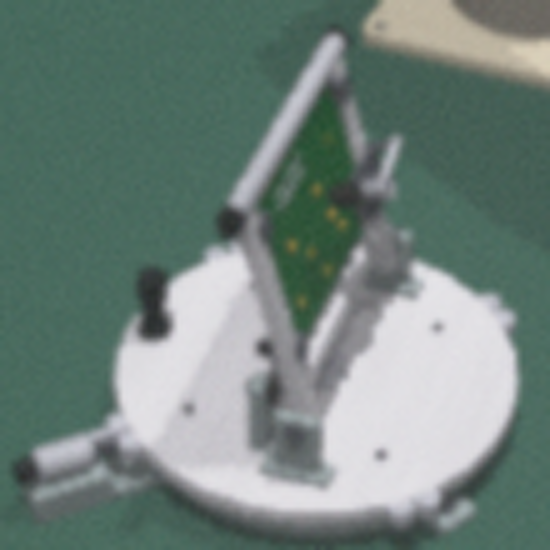

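```bash
python3 - <<'E'
from h import *
p=lambda u,v,z:at_z("top",215+u/5,160+v/5,z).round(4)
A=p(284,269,.042);K=p(476,252,.092);b1=p(305,42,.2307);b2=p(330,428,.2307)
print(A,K,np.linalg.norm((K-A)[:2]),b1,b2,np.linalg.norm(b1-b2),(b1+b2)/2)
s=lambda u,v,z:at_z("scene",235+u/5,165+v/5,z).round(4)
print("scene disc", s((115+518)/2,(240+510)/2,.042), "knob",s(152,275,.092),"bar",s(337,35,.2307),s(231,220,.2307))
th=np.arctan2(*(K-A)[[1,0]]); print(th, np.arctan2(*(b1-b2)[[1,0]]))
# foot: intersect rays
i=[];
for n,u,v in (("top",215+237/5,160+228/5),("scene",235+345/5,165+193/5)):
    a=at_z(n,u,v,0.1);b=at_z(n,u,v,0.3);d=(b-a)/np.linalg.norm(b-a);i.append((a,d))
M=sum(np.eye(3)-np.outer(d,d) for a,d in i);r=sum((np.eye(3)-np.outer(d,d))@a for a,d in i);x=np.linalg.solve(M,r);print("foot",x,[np.linalg.norm(np.cross(x-a,d)) for a,d in i])
E
```

```text
[0.5221 0.027  0.042 ] [ 0.5291 -0.0815  0.092 ] 0.10872557196906348 [0.6207 0.0158 0.2307] [0.4279 0.0006 0.2307] 0.19339824197753197 [0.5243 0.0082 0.2307]
scene disc [0.5265 0.0323 0.042 ] knob [ 0.5315 -0.0811  0.092 ] bar [ 4.202e-01 -1.000e-04  2.307e-01] [0.6175 0.0167 0.2307]
-1.506369487369343 0.07867544227009067
foot [0.52954562 0.05021216 0.19799773] [np.float64(0.000847685735320202), np.float64(0.0008476857353201776)]
```

servo_tool --plan '[[[-1,10,-20,40,0,0,-0.1],[-1,10,-20,40,0,0,-0.1],[-1,10,-20,40,0,0,-0.1],[-1,20,-45,0,0,0,-0.08],[-1,20,-45,0,0,0,-0.08],[-1,20,-45,0,0,0,-0.08],[-1,20,-45,0,0,0,-0.08],[-1,20,-45,0,0,0,-0.08],[-1,20,-45,0,0,0,-0.08],[-1,20,-45,0,0,0,-0.08],[-1,20,-45,0,0,0,-0.08],[-1,20,-45,0,0,0,-0.08]]]' --force 25

```text
t: 1.4
tool_pos: [0.4803, 0.0688, 0.3497]
orientation: [2.13, 2.309, 0.001]
force: [0.2, 1.0, 0.2]
opening: 0.0929
```

servo_tool --plan '[[[-1,12.5,-38,0,0,0,0],[-1,12.5,-38,0,0,0,0],[-1,12.5,-37,0,0,0,0],[-1,12,-37,0,0,0,0],[-1,0,0,-45,0,0,0],[-1,0,0,-45,0,0,0],[-1,0,0,-45,0,0,0],[-1,0,0,-45,0,0,0],[-1,0,0,-40,0,0,0],[-1,0,0,-30,0,0,0],[-1,0,0,-20,0,0,0],[-1,0,0,-7,0,0,0]]]'

```text
t: 2.6
tool_pos: [0.5273, -0.0786, 0.0696]
orientation: [-2.123, -2.31, 0.004]
force: [0.4, -0.4, -0.4]
opening: 0.0931
```

servo_tool --plan '[[[1,0,0,0,0,0,0],[1,0,0,0,0,0,0],[1,0,0,0,0,0,0],[1,0,0,0,0,0,0],[1,0,0,0,0,0,0],[1,0,0,0,0,0,0],[1,0,0,0,0,0,0],[1,0,0,0,0,0,0]]]'

```text
t: 3.4
tool_pos: [0.5295, -0.0792, 0.0727]
orientation: [2.126, 2.313, 0.0]
force: [0.3, -0.5, -0.1]
opening: 0.0338
```

```bash
python3 - <<'E'
from h import *
s=monitor.read_state();print(s["tool_pos"],s["opening"],s["force"],s["orientation"],s["q"].round(3))
a=eyes.read_camera("top")[150:270,205:345,::-1];b=eyes.read_camera("scene")[110:275,215:345,::-1]
cv2.imwrite("pics/g1.png",np.hstack([cv2.resize(a,(420,360),interpolation=2),cv2.resize(b,(284,360),interpolation=2)]))
# arc plan about axis, from the present TCP
A=np.array([.522,.0285]);v=s["tool_pos"][:2]-A;print(np.linalg.norm(v),np.arctan2(v[1],v[0]))
E
```

```text
[ 0.5294933  -0.07918904  0.07266624] 0.03380863397048231 [ 0.31616094 -0.51206408 -0.05815854] [2.12625726e+00 2.31267215e+00 1.93712381e-05] [-0.244  0.091  1.827 -0.     1.223 -0.328]
0.10794942726632115 -1.501325553159999
```

View pics/g1.png

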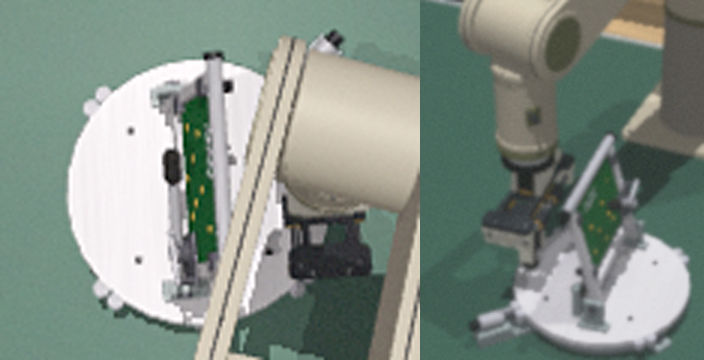

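servo_tool --plan '[[[1,0,-1.5,0,0,0,0],[1,0,0,0,0,0,0],[1,0,0,0,0,0,0],[1,0,0,0,0,0,0]]]'

```text
t: 3.9
tool_pos: [0.5297, -0.08, 0.0726]
orientation: [-2.126, -2.313, -0.002]
force: [2.3, 5.0, -1.3]
opening: 0.0192
```

```bash
python3 - <<'E'
from h import *
s=monitor.read_state();print(s["tool_pos"],s["opening"],s["force"],s["orientation"])
A=np.array([.522,.0285]);v=s["tool_pos"][:2]-A;r=.1115;a0=np.arctan2(v[1],v[0]);print(np.linalg.norm(v),a0)
t=np.linspace(0,1.571,23);P=A+r*np.c_[np.cos(a0+t),np.sin(a0+t)];print((np.diff(P,axis=0)*1000).round(1).tolist(),t[1],P[-1])
E
```

```text
[ 0.52971368 -0.07999561  0.07260291] 0.019230013456253862 [ 2.28272172  4.96950529 -1.25410219] [-2.12562386e+00 -2.31268692e+00 -1.62869262e-03]
0.1087694715779373 -1.4998190527758557
[[7.9, 0.8], [7.8, 1.4], [7.7, 2.0], [7.6, 2.5], [7.4, 3.0], [7.1, 3.6], [6.8, 4.1], [6.5, 4.5], [6.2, 5.0], [5.8, 5.4], [5.4, 5.8], [5.0, 6.2], [4.5, 6.5], [4.1, 6.8], [3.6, 7.1], [3.0, 7.4], [2.5, 7.6], [2.0, 7.7], [1.4, 7.8], [0.9, 7.9], [0.3, 8.0], [-0.3, 8.0]] 0.07140909090909091 [0.63321765 0.03642998]
```

servo_tool --plan '[[[1,7.9,0.8,0,0,0,0.0714],[1,7.8,1.4,0,0,0,0.0714],[1,7.7,2.0,0,0,0,0.0714],[1,7.6,2.5,0,0,0,0.0714],[1,7.4,3.0,0,0,0,0.0714],[1,7.1,3.6,0,0,0,0.0714],[1,6.8,4.1,0,0,0,0.0714],[1,6.5,4.5,0,0,0,0.0714],[1,6.2,5.0,0,0,0,0.0714],[1,5.8,5.4,0,0,0,0.0714],[1,5.4,5.8,0,0,0,0.0714],[1,0,0,0,0,0,0]]]'

```text
t: 5.1
tool_pos: [0.6053, -0.0412, 0.0726]
orientation: [-1.073, -2.95, -0.001]
force: [-6.4, 4.5, 5.4]
opening: 0.0191
```

servo_tool --plan '[[[1,4.7,6.3,0,0,0,0.0714],[1,4.2,6.6,0,0,0,0.0714],[1,3.8,6.8,0,0,0,0.0714],[1,3.4,7.1,0,0,0,0.0714],[1,2.8,7.4,0,0,0,0.0714],[1,2.3,7.6,0,0,0,0.0714],[1,1.8,7.7,0,0,0,0.0714],[1,1.3,7.8,0,0,0,0.0714],[1,0.8,7.9,0,0,0,0.0714],[1,0.3,8.0,0,0,0,0.0714],[1,-0.3,8.0,0,0,0,0.0714],[1,0,0,0,0,0,0]]]'

```text
t: 6.3
tool_pos: [0.6306, 0.0387, 0.0726]
orientation: [0.135, -3.138, 0.001]
force: [-1.4, -3.4, 2.4]
opening: 0.0191
```

```bash
python3 - <<'E'
from h import *
s=monitor.read_state();print(s["tool_pos"],s["opening"],s["force"],s["orientation"])
A=np.array([.522,.0285]);v=s["tool_pos"][:2]-A;print(np.linalg.norm(v),np.arctan2(v[1],v[0])+1.4998)
E
```

```text
[0.63062927 0.03874579 0.07259406] 0.019088910088468913 [-1.38245182 -3.3538369   2.3994623 ] [ 1.35073206e-01 -3.13820164e+00  1.35135076e-03]
0.10911139038957972 1.5938406378756491
```

servo_tool --plan '[[[-1,0,0,0,0,0,0],[-1,0,0,0,0,0,0],[-1,0,0,0,0,0,0],[-1,0,0,0,0,0,0],[-1,0,0,30,0,0,0],[-1,0,0,45,0,0,0],[-1,0,0,45,0,0,0],[-1,0,0,45,0,0,0],[-1,0,0,45,0,0,0],[-1,0,0,45,0,0,0],[-1,0,0,45,0,0,0],[-1,0,0,0,0,0,0]]]'

```text
t: 7.5
tool_pos: [0.6328, 0.0385, 0.3818]
orientation: [-0.131, 3.126, -0.001]
force: [1.1, -0.1, 1.0]
opening: 0.0929
```

servo_tool --plan '[[[1,-20,45,0,0,0,0],[1,-20,45,0,0,0,0],[1,-20,45,0,0,0,0],[1,-20,45,0,0,0,0],[1,-20,45,0,0,0,0],[1,-40,20,0,0,0,0],[1,-40,0,0,0,0,0]]]'

```text
t: 8.2
tool_pos: [0.449, 0.2859, 0.371]
orientation: [0.136, -3.137, 0.0]
force: [-0.7, 0.5, 0.8]
opening: 0.0415
```

```bash
python3 - <<'E'
from h import *
a=eyes.read_camera("top")[160:270,215:335,::-1];b=eyes.read_camera("scene")[165:275,235:345,::-1]
cv2.imwrite("pics/d1.png",np.hstack([cv2.resize(a,(420,385),interpolation=2),cv2.resize(b,(385,385),interpolation=2)])[:, :800])
cv2.imwrite("pics/d1t.png",cv2.resize(a,(600,550),interpolation=2))
cv2.imwrite("pics/d1s.png",cv2.resize(b,(550,550),interpolation=2))
E
```

```text
(no output)
```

View pics/d1t.png

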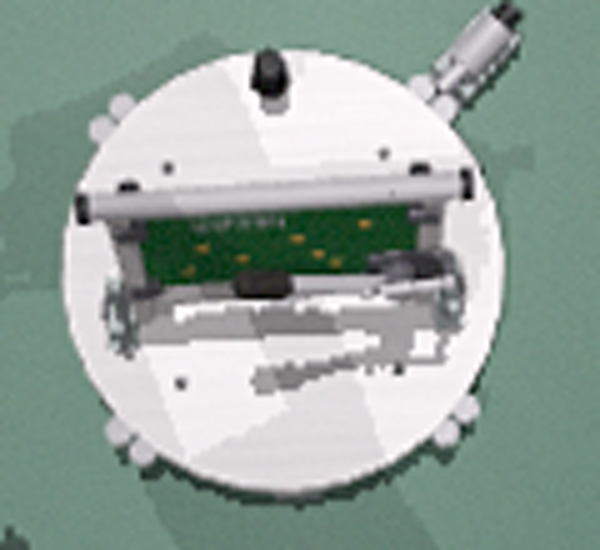

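View pics/d1s.png

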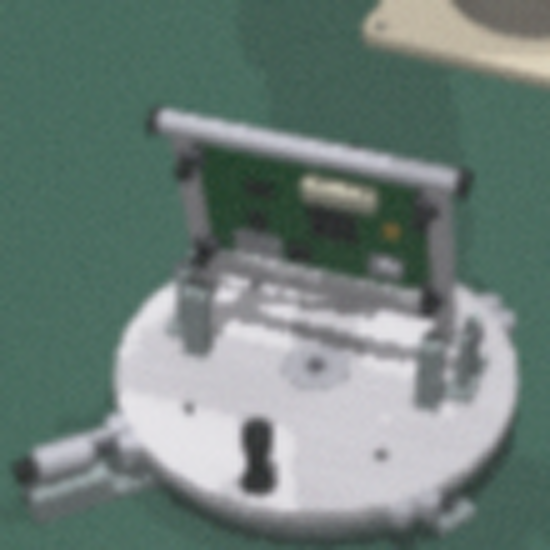

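```bash
python3 - <<'E'
from h import *
p=lambda u,v,z:at_z("top",215+u/5,160+v/5,z).round(4)
s=lambda u,v,z:at_z("scene",235+u/5,165+v/5,z).round(4)
K=p(270,68,.092);b1=p(83,208,.2307);b2=p(467,184,.2307)
print(K,s(258,430,.092)); print(b1,b2,(b1+b2)/2, s(152,118,.2307),s(465,182,.2307),np.arctan2(*(b1-b2)[[1,0]])-np.pi/2)
F=p(262,284,.198);print("foot",F,"pivot~",p(440,262,.15))
# model
yaw=np.arctan2(*(b1-b2)[[1,0]])-np.pi/2; yaw=.071
A=np.array([.5225,.0285,.042]); Rz=Ro.from_euler('z',yaw).as_matrix()
# forward dir = +x' ; frame leaned forward .262 -> world
mid=(b1+b2)/2; hinge=mid-Rz@np.array([.155*np.sin(.262),0,.155*np.cos(.262)]);print("hinge",hinge)
up=Rz@np.array([np.sin(.262),0,np.cos(.262)]); back=Rz@np.array([-np.cos(.262),0,np.sin(.262)]); y=Rz@[0,1,0]
piv=hinge+.065*up+.020*back-.080*y
ax=back*np.cos(np.radians(15))+up*np.sin(np.radians(15))
for name,f in (("F",F),):
    d=f-piv; print("piv",piv,"leg",np.linalg.norm(d),d@back,d@up,d@y,"off-axis",d@ax)
# sweep: positive turn about ax
d=F-piv
for a in (0,.3,.6,.8,1.05,1.4,2.094):
    print(a,(piv+Ro.from_rotvec(ax*a).apply(d)).round(4))
E
```

```text
[0.632  0.0361 0.092 ] [0.6366 0.0408 0.092 ]
[0.5354 0.125  0.2307] [ 0.5503 -0.0661  0.2307] [0.54285 0.02945 0.2307 ] [ 0.5466 -0.0681  0.2307] [0.531  0.1267 0.2307] 0.07781222380099373
foot [0.5012 0.0361 0.198 ] pivot~ [ 0.5181 -0.0578  0.15  ]
hinge [0.50280416 0.02660196 0.08098955]
piv [ 0.506004   -0.05337254  0.14895161] leg 0.10214772562479314 0.011201920175552408 0.047777409792107525 0.08958791184225469 off-axis 0.023185927581459737
0 [0.5012 0.0361 0.198 ]
0.3 [0.4864 0.0438 0.1734]
0.6 [0.4716 0.0428 0.1477]
0.8 [0.4623 0.0372 0.131 ]
1.05 [0.4521 0.0251 0.1119]
1.4 [0.4415 0.     0.0905]
2.094 [ 0.437  -0.0656  0.0746]
```

servo_tool --plan '[[[1,8,-41,0,0,0,0],[1,8,-41,0,0,0,0],[1,8,-41,0,0,0,0],[1,8,-42,0,0,0,0],[1,8,-42,0,0,0,0],[1,8,-41,0,0,0,0],[1,0,0,-40,0,0,0],[1,0,0,-40,0,0,0],[1,0,0,-30,0,0,0],[1,0,0,-10,0,0,0],[1,0,0,0,0,0,0]]]'

```text
t: 9.4
tool_pos: [0.4981, 0.0353, 0.2511]
orientation: [0.131, -3.136, -0.0]
force: [0.3, 0.9, 1.3]
opening: 0.0004
```

```bash
python3 - <<'E'
from h import *
s=monitor.read_state();print(s["tool_pos"],s["opening"],s["force"],s["orientation"])
a=eyes.read_camera("top")[160:270,215:335,::-1];b=eyes.read_camera("scene")[110:275,215:345,::-1]
cv2.imwrite("pics/e1.png",np.hstack([cv2.resize(a,(420,385),interpolation=2),cv2.resize(b,(303,385),interpolation=2)]))
E
```

```text
[0.49809795 0.03526924 0.25113253] 0.0004236503734115861 [0.34563513 0.86672566 1.26638427] [ 1.30738573e-01 -3.13583629e+00 -1.98986752e-04]
```

View pics/e1.png

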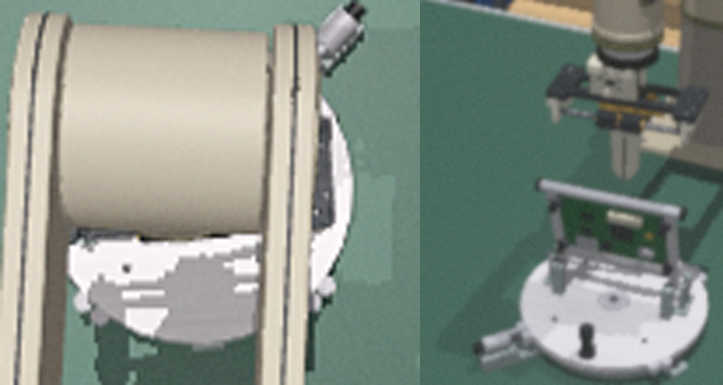

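servo_tool --plan '[[[1,0.5,0,-12,0,0,0],[1,0.5,0.5,-12,0,0,0],[1,0.5,0.5,-10,0,0,0],[1,-2,1,-5,0,0,0],[1,-5,3,-10,0,0,0],[1,-6,3,-12,0,0,0]]]'

```text
t: 10.1
tool_pos: [0.4872, 0.0439, 0.1914]
orientation: [-0.132, 3.138, 0.0]
force: [-0.2, 0.7, 1.0]
opening: 0.0003
```

servo_tool --plan '[[[1,-7,0,-13,0,0,0],[1,-7.5,-1,-13,0,0,0],[1,0,0,0,0,0,0]]]'

```text
t: 10.4
tool_pos: [0.4705, 0.0429, 0.1632]
orientation: [0.132, -3.135, -0.0]
force: [-0.3, 0.2, 0.4]
opening: 0.0004
```

```bash
python3 - <<'E'
from h import *
for k in range(3):
    s=monitor.read_state();print(s["tool_pos"],s["force"],s["wrist_torque"])
    b=eyes.read_camera("scene")[150:265,235:350,::-1]
cv2.imwrite("pics/e2.png",cv2.resize(b,(575,575),interpolation=2))
E
```

```text
[0.47054872 0.04286413 0.16320513] [-0.28755     0.22470463  0.41041147] [ 0.05601909  0.02487932 -0.01982191]
[0.47167318 0.04282255 0.16460229] [0.56425853 0.03355368 1.02663433] [0.06366246 0.0468893  0.03039268]
[0.47257075 0.04279545 0.16561315] [ 0.02026042  0.94902489 -0.05466539] [ 0.0471893   0.05525111 -0.04445283]
```

View pics/e2.png

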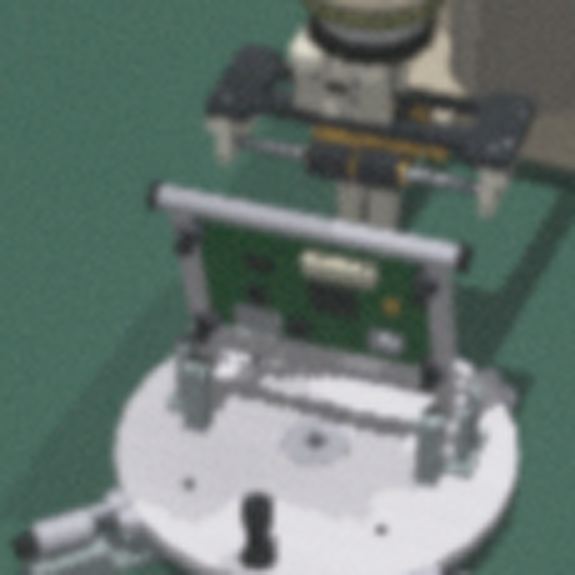

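servo_tool --plan '[[[1,-4.5,-2.5,-9,0,0,0],[1,-4.5,-2.5,-9,0,0,0],[1,-5,-5,-9,0,0,0],[1,-5,-5,-9,0,0,0],[1,-4,-7,-8,0,0,0],[1,-3,-8,-7,0,0,0],[1,0,0,0,0,0,0],[1,0,0,0,0,0,0]]]'

```text
t: 11.35
tool_pos: [0.4468, 0.0123, 0.1147]
orientation: [-0.13, 3.139, 0.0]
force: [0.2, -0.3, 0.7]
opening: 0.0002
```

servo_tool --plan '[[[1,-10,0,30,0,0,0],[-1,-20,0,40,0,0,0],[-1,-20,10,40,0,0,0],[-1,-10,40,25,0,0,0],[-1,0,45,20,0,0,0],[-1,0,45,20,0,0,0],[-1,0,45,10,0,0,0],[-1,0,45,0,0,0,0],[-1,0,40,0,0,0,0]]]'

```text
t: 12.25
tool_pos: [0.3868, 0.2854, 0.3011]
orientation: [-0.133, 3.136, 0.002]
force: [0.7, 0.1, -0.6]
opening: 0.0597
```

```bash
python3 - <<'E'
from h import *
s=monitor.read_state();print(s["tool_pos"],s["force"],s["opening"])
a=eyes.read_camera("top")[160:270,215:335,::-1];b=eyes.read_camera("scene")[165:275,235:345,::-1]
cv2.imwrite("pics/f1.png",np.hstack([cv2.resize(a,(420,385),interpolation=2),cv2.resize(b,(380,385),interpolation=2)]))
E
```

```text
[0.3868178  0.28544716 0.30111227] [ 0.73261176  0.135416   -0.59288407] 0.05971165865933674
```

View pics/f1.png

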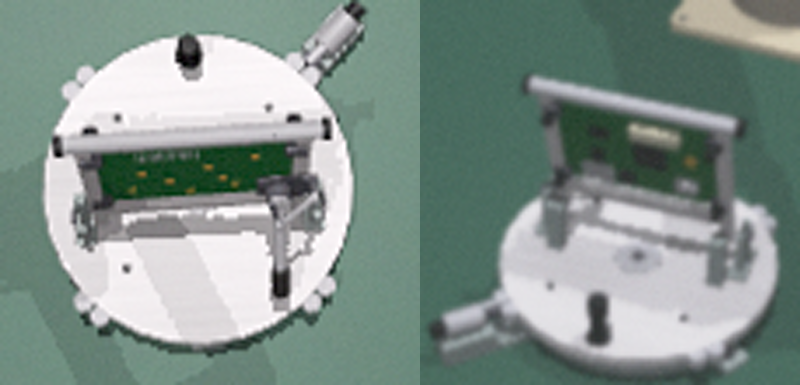

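The top view (frame crop) shows the kickstand leg standing out backward at (280,283) with the frame still leaning forward on its stop: it has snapped down. Now I move to the bar.

servo_tool --plan '[[[-1,15,-21,20,0,0,-0.131],[-1,15,-21,20,0,0,-0.131],[-1,15,-21,20,0,0,-0.131],[-1,15,-21,0,0,0,-0.131],[-1,15,-21,0,0,0,-0.131],[-1,15,-21,0,0,0,-0.131],[-1,15,-21,0,0,0,-0.131],[-1,15,-21,0,0,0,-0.131],[-1,15,-21,0,0,0,-0.131],[-1,15,-21,0,0,0,-0.131],[-1,15,-22,0,0,0,-0.131],[-1,15,-22,0,0,0,-0.131]]]'

```text
t: 13.55
tool_pos: [0.5673, 0.0271, 0.3603]
orientation: [2.134, 2.305, 0.001]
force: [-0.3, 0.6, 0.8]
opening: 0.0932
```

servo_tool --plan '[[[-1,0,0,-8,-0.005,0.065,0],[-1,0,0,-8,-0.005,0.065,0],[-1,0,0,-8,-0.005,0.065,0],[-1,0,0,-8,-0.005,0.065,0],[-1,0,0,0,0,0,0],[-1,0,0,0,0,0,0]]]'

```text
t: 14.15
tool_pos: [0.5671, 0.0283, 0.3274]
orientation: [-1.999, -2.171, 0.282]
force: [-0.5, -0.4, 0.2]
opening: 0.0927
```

```bash
python3 - <<'E'
from h import *
s=monitor.read_state();print(s["tool_pos"],s["force"],s["opening"])
R=Ro.from_rotvec(s["orientation"]).as_matrix();print(R.round(3))
print("foot",at_z("top",295,240.9,.075))
print(((np.array([.542,.0295,.2268])-s["tool_pos"])*1000).round(1))
E
```

```text
[0.56705987 0.02831718 0.32741311] [-0.46123189 -0.44345569  0.18387439] 0.09265996205180152
[[-0.082  0.963 -0.256]
 [ 0.997  0.08  -0.02 ]
 [ 0.002 -0.257 -0.966]]
foot [ 0.44317148 -0.04041493  0.075     ]
[ -25.1    1.2 -100.6]
```

servo_tool --plan '[[[-1,-6,0.3,-24,0,0,0],[-1,-6,0.3,-24,0,0,0],[-1,-6,0.3,-24,0,0,0],[-1,-5,0.2,-18,0,0,0],[-1,-2,0.1,-10,0,0,0],[-1,0,0,0,0,0,0]]]' --force 20

```text
t: 14.75
tool_pos: [0.5412, 0.0298, 0.2276]
orientation: [-1.998, -2.171, 0.283]
force: [-0.7, -0.8, 0.6]
opening: 0.0929
```

servo_tool --plan '[[[1,0,0,0,0,0,0],[1,0,0,0,0,0,0],[1,0,0,0,0,0,0],[1,0,0,0,0,0,0],[1,0,0,0,0,0,0],[1,0,0,0,0,0,0],[1,0,0,0,0,0,0],[1,0,0,0,0,0,0],[1,0,0,0,0,0,0],[1,0,0,0,0,0,0],[1,0,0,0,0,0,0],[1,0,0,0,0,0,0]]]'

```text
t: 15.95
tool_pos: [0.5406, 0.0297, 0.2279]
orientation: [-1.997, -2.169, 0.286]
force: [-7.4, -0.7, 3.7]
opening: 0.0133
```

servo_tool --plan '[[[1,0,0,0,0,0,0],[1,0,0,0,0,0,0]]]'

```text
t: 16.15
tool_pos: [0.5406, 0.0297, 0.2279]
orientation: [-1.997, -2.169, 0.286]
force: [-6.1, -1.2, 3.9]
opening: 0.013
```

```bash
python3 - <<'E'
from h import *
s=monitor.read_state();print(s["tool_pos"],s["force"],s["wrist_torque"],s["opening"])
n=10;a=np.linspace(.262,0,n+1);y=.0775
P=.151*np.c_[np.sin(a)*np.cos(y),np.sin(a)*np.sin(y),np.cos(a)]*1000
print(np.diff(P,axis=0).round(1).tolist(),.262/n)
b=eyes.read_camera("scene")[150:265,235:350,::-1];cv2.imwrite("pics/h1.png",cv2.resize(b,(575,575),interpolation=2))
E
```

```text
[0.54059945 0.02974597 0.22788284] [-6.12365142 -1.16023495  3.90928787] [-0.15055173  1.20923654 -0.03097382] 0.012955768264048602
[[-3.8, -0.3, 1.0], [-3.8, -0.3, 0.9], [-3.9, -0.3, 0.8], [-3.9, -0.3, 0.7], [-3.9, -0.3, 0.6], [-3.9, -0.3, 0.5], [-3.9, -0.3, 0.4], [-3.9, -0.3, 0.3], [-3.9, -0.3, 0.2], [-3.9, -0.3, 0.1]] 0.0262
```

View pics/h1.png

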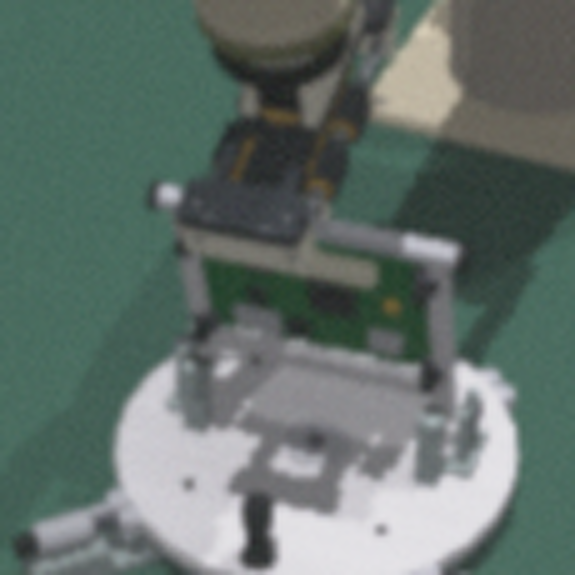

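servo_tool --plan '[[[1,-3.8,-0.3,1.0,0.002,-0.026,0],[1,-3.8,-0.3,0.9,0.002,-0.026,0],[1,-3.9,-0.3,0.8,0.002,-0.026,0],[1,-3.9,-0.3,0.7,0.002,-0.026,0],[1,-3.9,-0.3,0.6,0.002,-0.026,0],[1,-3.9,-0.3,0.5,0.002,-0.026,0],[1,-3.9,-0.3,0.4,0.002,-0.026,0],[1,-3.9,-0.3,0.3,0.002,-0.026,0],[1,-3.9,-0.3,0.2,0.002,-0.026,0],[1,-3.9,-0.3,0.1,0.002,-0.026,0],[1,-0.5,0,0,0,0,0],[1,0,0,0,0,0,0]]]'

```text
t: 17.4
tool_pos: [0.5022, 0.0266, 0.233]
orientation: [-2.128, -2.311, 0.001]
force: [-0.2, -1.8, -3.0]
opening: 0.0129
```

servo_tool --plan '[[[1,0,0,0,0,0,0],[1,0,0,0,0,0,0],[1,0,0,0,0,0,0],[1,0,0,0,0,0,0],[1,0,0,0,0,0,0]]]'

```text
t: 17.9
tool_pos: [0.5026, 0.0267, 0.233]
orientation: [-2.128, -2.311, 0.001]
force: [-0.3, -3.1, -3.0]
opening: 0.0131
```

```bash
python3 - <<'E'
from h import *
s=monitor.read_state();print(s["tool_pos"],s["force"],s["wrist_torque"],s["opening"],s["dq"].round(4))
print(Ro.from_rotvec(s["orientation"]).as_matrix()[:,2])
# bar ends predicted upright / +-0.1 (scene px in crop coords x5)
hx=np.array([.5028,.0266,.081]);y=.0775
for a in (-.262,-.1,0,.1,.2):
    m=hx+.155*np.array([np.sin(-a)*np.cos(y),np.sin(-a)*np.sin(y),np.cos(a)])
    print(a,m.round(4),((proj("scene",[m+e*.095*np.array([-np.sin(y),np.cos(y),0]) for e in(-1,1)])-[235,150])*5).round(0).tolist())
b=eyes.read_camera("scene")[150:265,235:350,::-1];cv2.imwrite("pics/h2.png",cv2.resize(b,(575,575),interpolation=2))
E
```

```text
[0.50255361 0.0266775  0.23298309] [-0.26334684 -3.08925089 -2.97601877] [-0.59906922  0.01238654  0.00310041] 0.013060712887273975 [ 0.0006 -0.0046  0.0039  0.0006  0.0008  0.0003]
[-3.09332413e-04 -2.39707582e-04 -9.99999923e-01]
-0.262 [0.5428 0.0297 0.2307] [[154.0, 197.0], [459.0, 260.0]]
-0.1 [0.5182 0.0278 0.2352] [[169.0, 169.0], [471.0, 230.0]]
0 [0.5028 0.0266 0.236 ] [[178.0, 154.0], [478.0, 214.0]]
0.1 [0.4874 0.0254 0.2352] [[187.0, 141.0], [485.0, 200.0]]
0.2 [0.4721 0.0242 0.2329] [[196.0, 131.0], [491.0, 189.0]]
```

View pics/h2.png

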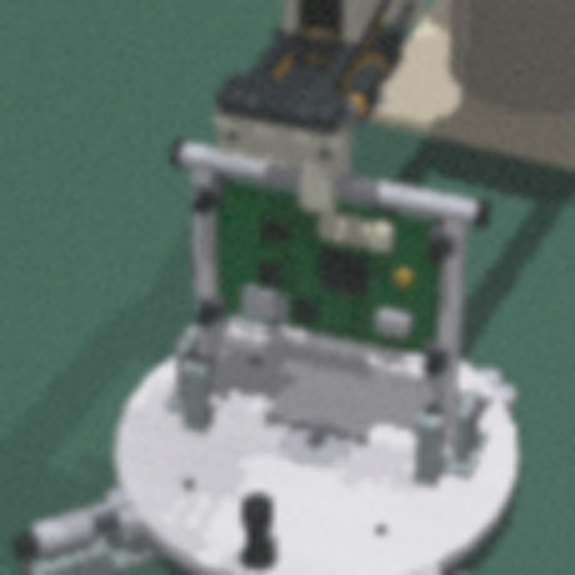

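Measured bar ends are (182,152) and (480,210). The model predicts (178,154) and (478,214) for upright, so the lean is about 0 to 0.03 rad. The knob has not moved.

```bash
python3 -c "
from plant import job
print(job.close_job())"
```

```text
the job is handed in; nothing more can be done
None
```

The job is handed in at about 18 s of the 59 s allowed. No verdict was reported, so the results below are from my own checks.

I turned the positioner a quarter turn anticlockwise by its knob and let it settle in the stop. Then I pushed the kickstand past its centre with the closed fingers, gripped the top bar and brought the frame upright.

**Last checks**
- **Turntable:** after release, the bar pointed within about 0.01 rad of its expected direction, and the knob has not moved in the pictures since.
- **Kickstand:** it was seen standing out backward while the frame still leaned forward on its stop. The force reading during the push was within the noise, so only that picture confirms the snap. The rough foot position read from it was about 25 mm from my predicted spot, mostly sideways. I did not measure the joint value, nor look at the leg again after lifting the frame.
- **Frame:** the bar ends in the last picture match a lean of about 0 to 0.03 rad. The tool position agrees and the arm is still.
- **Grip:** the fingers were set to 20 N. They stopped on the 14 mm bar at a 13 mm opening.
- **Bystanders:** the tool passed well above or clear of the spare board, screwdriver, terminal shell and parts bin. I did not check them again in a final picture.

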